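# Knock a stuck dye tablet out of its press mould

## Task

The orange dye tablet is stuck in the blue press mould. Find the knockout rod with the hole under the mould, push the mould gently but fully home on the stand so that the rod comes up through the hole and drives the tablet out, and leave the mould there; then take the tablet and lay it flat on the white drying tile. The tablet is brittle and the rod bends, so feel your way without hard pressing, and leave everything else on the bench alone.

Things in the scene. Friction and masses are not known exactly. Their poses are not given: they have to be found in the camera images.
- mould_center (a point): Centre (half-way up) of the loose blue press mould, a block 56 x 56 mm and 36 mm tall, about 0.25 kg, standing on the bench with its open cavity upwards; axes along its sides, z up. Grasp it across two opposite sides. The cavity is 38 mm square and 28 mm deep; the floor under it is 8 mm thick, with a round through hole of 15 mm in its middle.
- mould: The mould; origin at the centre of its underside. Two sprung steel tongues inside, their tops 6 mm below the rim, pinch the tablet: driving it up takes roughly 5 to 15 N until its underside has passed the tongues (22 mm of travel); they then snap in underneath and it is loose.
- tablet_center (a point): Centre of the orange pressed dye tablet, 36 x 36 mm, 24 mm tall, 45 g, brittle; sides parallel to the mould's, z up. At the start it sits on the cavity's floor, its top 4 mm below the rim, out of reach of fingers. With the mould fully home it stands on the rod's tip, its top 21 mm above the rim.
- tablet: The tablet; origin at the centre of its underside. More than 25 N from the rod, or 50 N against the tile (a drop from a few centimetres), cracks it.
- stand_top (a point): Centre of the flat upper face (90 mm across) of the fixed dark steel knockout stand, a disc 20 mm tall and 100 mm across at the foot; this point is 20 mm above the bench. Fully home, the mould's underside rests on this face. The upright brass rod, 10 mm thick with a slightly bevelled tip, rises 33 mm above this face, off centre.
- stand: The same stand; origin at the centre of its underside on the bench, z up. Its rod stands 6 mm off the centre in a direction that differs every time and is not measured (the yaw says nothing about it): find it with the hole by eye or feel. On a miss the mould's floor lands on the rod's tip. More than 40 N between mould and rod or stand bends the rod.
- tile_top (a point): Centre of the upper face of the fixed white ceramic drying tile, 120 x 120 mm, 8 mm thick, lying on the bench, without a rim; 8 mm above the bench.
- tile: The drying tile; origin at the centre of its underside.
- jar_a: bystander: small amber jar with yellow cap, 56 across, 75 tall; origin at the centre of its underside
- jar_b: bystander: small blue jar with yellow cap, 56 across, 75 tall; origin at the centre of its underside
- tape: bystander: roll of masking tape lying flat, 90 across, 24 tall; origin at the centre of its underside
- spoon: bystander: steel spoon lying flat near the robot, about 160 long
- cup: bystander: blue cup, 72 across, 85 tall; origin at the centre of its underside
- bowl: bystander: green bowl, 140 across, 70 tall; origin at the centre of its underside
- flask: bystander: green bottle with yellow cap, 64 across, 170 tall; origin at the centre of its underside
Mind the look-alikes: they are no part of the job. What is shaped like the tile but purple or yellow is not meant.

How it is judged:
By the outcome, as a careful person would: the job done as asked, in the order asked, and still so for the second after the job is handed in, with the robot touching nothing.
It also fails if it takes over 72 s, if anything falls off the work surface, if the arm or the gripper's body presses on something with over 40 N, if the wrist force passes 120 N, or if a joint passes its speed limit or range.

## Robot

A 6-joint arm with a two-finger parallel gripper is mounted at the origin on the work surface. World frame = base frame: x ahead of the robot, y to its left, z up, the work surface at z = 0. Lengths are in m, angles in rad, forces in N, time in s.
With the tool pointing down it reaches from about 0.35 to 0.85 m from the base axis. Payload 8.1 kg.
Tool frame: the origin (TCP) lies midway between the tips of the shut fingers; the grasp point (between the pads) lies 19 mm behind it; z points along the fingers, y is the direction in which the jaws open and shut (so a half turn about z gives the same grasp; the last joint's range is limited). The gripper opens to 93 mm and grips with 3 to 60 N. Pads are 15 mm wide; open, the fingers measure 128 mm over their backs; the gripper's body (75 mm by 188 mm) begins 65 mm behind the grasp point.
Start: joints at [1.069, 0.13, 1.488, -0, 1.523, -0.085], TCP at [0.243, 0.549, 0.219] pointing down, gripper open.
Joint ranges: [-2.96, 2.96], [-0.89, 2.26], [0.02, 2.5], [-1.34, 4.48], [0, 2.73], [-2.66, 2.66]. Speed limits (rad/s): [2.39, 2.39, 2.79, 3.14, 3.14, 3.14].

## Interface

Orientations are given as a rotation vector (axis times angle).
In Python, from plant import robot gives the robot as it stands. The module is installed in compiled form; this text tells all that it offers.
- The arm moves only by the shell command python3 -m pendant 'ROWS' [FORCE]. ROWS is JSON, a list of rows, each an object with "translation": the shift along the tool's x, y, z in mm, a list of three; "twist": the turn, a rotation vector about the tool's x, y, z in rad, a list of three; "grip": the opening, from -1 (shut) to 1 (fully open). A call has exactly 10 rows; each row shifts and turns the pose as measured when the row begins, along the tool's axes as they then stand; what a row does not reach is not made up. A row lasts 1/10 s, in which the tool goes at most 50 mm and 8.59 degrees, less where a joint would pass 70% of its speed; a pose out of reach is approached as far as the arm can. A call is refused whole if a number of a shift passes 50 or a number of a turn 0.15, either way. A call with a gripper value outside its range is refused whole. The fingers move at their own pace and stop on an object; FORCE is the grip in N (left out, the last holds). Time passes only in rows, so rows that do not move let the fingers close, or fill a call up. It gives the time, the measured TCP pose, the force and the opening at its end, in the units of the state.
- robot.read_state(): the state, without advancing time (a new reading comes with each control period).
- robot.read_camera(name): name is "scene" or "top" or "wrist"; returns (picture, depth): 400x640x3 uint8, red, green, blue; 400x640 float32, m along the optical axis (not along the pixel's ray), 0 where there is no reading.
- robot.camera_info(name): a dict with "vertical_fov" (degrees; the focal length in pixels is half the picture's height over the tangent of half this angle, whatever the lens; pixels are square), "cx", "cy" (the principal point, pixels), "D" ([k1, k2, p1, p2, k3] as OpenCV has them; the pictures are not rectified), "cam_to_world" (4x4, takes a point from camera to world coordinates). Camera axes: x right, y up, looking along -z (the intrinsics and any distortion apply to the point x, -y, -z); pixel columns grow to the right and rows downward; lengths in m; the calibration is good to about 2 mm. A picture is of the moment at which its call begins: read the wrist's pose just before it. camera_info takes no time and is no camera call; for the wrist camera it gives the pose at the moment of the call.
- robot.close_job(): hands the job in, once; it reports no verdict.
The state is a dict: "t": time; "q": joint angles; "dq": joint speeds; "joint_torque": joint torques, N m; "tool_pos": TCP position; "orientation": TCP orientation; "force": force on the tool from outside, world axes, zero at the start; "wrist_torque": the same for the moment, N m; "opening": finger opening in m.
Only numpy, scipy, OpenCV 4.12 (cv2) and the standard library are available. Lean on these libraries where they do the work, as an engineer would, in place of code of your own. Each camera call takes 0.05 s, during which the arm holds its last target. There are 200 camera calls.

## Working session

There is one attempt and no reset: what is moved stays moved. The work goes in short steps, Python scripts to look and compute and a shell command to move; the robot and the scene stay as the last step left them, time stands still between calls to the robot, and variables do not carry over. Pictures are saved under pics/ and viewed, about 8 in all and at most 12, crops included, and the job is handed in when it is done.

```bash
mkdir -p pics; cat > h.py <<'E'
import numpy as np, cv2
from plant import robot
def K(i):
    f=200/np.tan(np.radians(i["vertical_fov"])/2)
    return np.array([[f,0,i["cx"]],[0,f,i["cy"]],[0,0,1.]]),np.array(i["D"],float)
def ray(i,uv):
    k,D=K(i); p=cv2.undistortPoints(np.array(uv,float).reshape(-1,1,2),k,D).reshape(-1,2)
    T=np.array(i["cam_to_world"]); d=np.c_[p[:,0],-p[:,1],-np.ones(len(p))]@T[:3,:3].T
    return T[:3,3],d
def onz(i,uv,z):
    o,d=ray(i,uv); return o+d*((z-o[2])/d[:,2])[:,None]
def bydepth(i,uv,dep):
    o,d=ray(i,uv); return o+d*np.array([dep[int(round(v)),int(round(u))] for u,v in uv])[:,None]
def proj(i,P):
    k,D=K(i);T=np.linalg.inv(np.array(i["cam_to_world"]));c=np.array(P)@T[:3,:3].T+T[:3,3]
    return cv2.projectPoints(c*[1,-1,-1],np.zeros(3),np.zeros(3),k,D)[0].reshape(-1,2)
def save(n,p,s=1): cv2.imwrite(f"pics/{n}.png",cv2.resize(p[:,:,::-1],None,fx=s,fy=s,interpolation=cv2.INTER_CUBIC))
E
python3 - <<'E'
from h import *
s=robot.read_state();print(s)
for n in("top","scene","wrist"):
    i=robot.camera_info(n);p,d=robot.read_camera(n);np.savez(n,p=p,d=d);save(n,p,1);print(n,i)
E
```

```text
{'t': 0.0, 'q': array([ 1.06859431e+00,  1.31128066e-01,  1.48925377e+00, -1.79345382e-05,
        1.52301258e+00, -8.54285430e-02]), 'dq': array([ 0.00031212, -0.00045627, -0.00304901, -0.00217779,  0.00060063,
        0.00021741]), 'joint_torque': array([ 1.03999020e-03, -5.59808135e+01, -4.91774869e+01,  7.68421311e-02,
        3.52886994e-02, -2.43086952e-04]), 'tool_pos': array([0.24261692, 0.54814424, 0.21762123]), 'orientation': array([-6.49832376e-01, -3.07313265e+00,  2.71662769e-03]), 'force': array([-0.50446161, -0.00257082, -0.10198106]), 'wrist_torque': array([ 0.01826899, -0.02265292,  0.01632141]), 'opening': 0.09282376035851407}
top {'vertical_fov': 46.561685691690236, 'cx': 324.65587441331905, 'cy': 195.91088552931305, 'D': array([0.01769689, 0.        , 0.        , 0.        , 0.        ]), 'cam_to_world': array([[ 0.02181529,  0.99515778, -0.09583886,  0.35808072],
       [-0.9997428 ,  0.02230878,  0.00408057,  0.08091515],
       [ 0.00619886,  0.09572519,  0.9953885 ,  1.423165  ],
       [ 0.        ,  0.        ,  0.        ,  1.        ]])}
scene {'vertical_f
[... 243 characters left out ...]
067255,  0.5717708 , -0.62567148, -0.77590128],
       [ 0.01344601,  0.73241638,  0.68072422,  1.0020458 ],
       [ 0.        ,  0.        ,  0.        ,  1.        ]])}
wrist {'vertical_fov': 63.8304218043306, 'cx': 313.6864671619963, 'cy': 197.61144030704753, 'D': array([-0.04900646,  0.        ,  0.        ,  0.        ,  0.        ]), 'cam_to_world': array([[ 4.05406206e-01, -8.83055982e-01, -2.36342845e-01,
         1.78317725e-01],
       [ 9.14136646e-01,  3.91624543e-01,  1.04806533e-01,
         5.77058833e-01],
       [ 7.62348271e-06, -2.58538875e-01,  9.66000854e-01,
         3.83458812e-01],
       [ 0.00000000e+00,  0.00000000e+00,  0.00000000e+00,
         1.00000000e+00]])}
```

View pics/top.png

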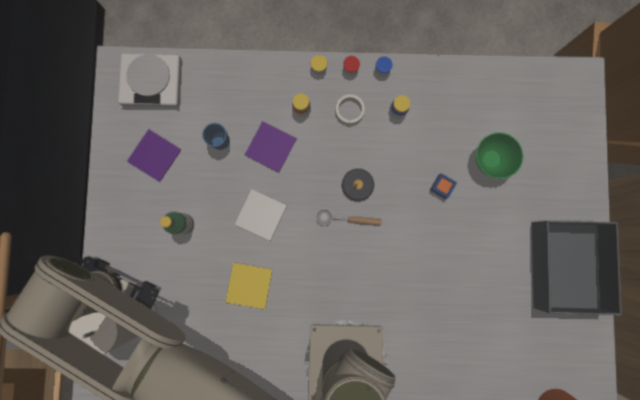

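View pics/scene.png

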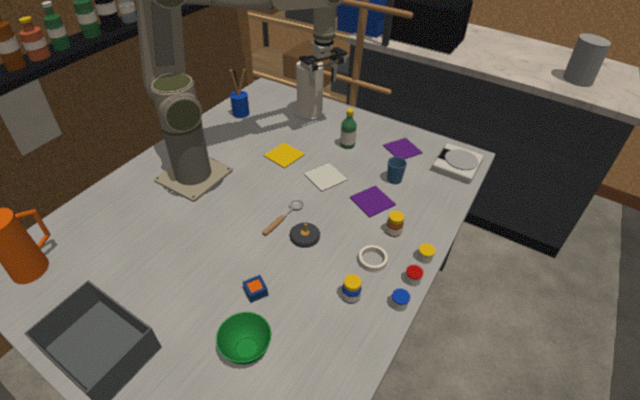

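In the top view the mould with its orange tablet is at (444,186), the stand with the brass rod at (358,185), and the white tile at (261,215). Things that could be mistaken for them:
- Tile: purple squares (154,155) and (271,147), yellow square (249,286), white scale (148,78).
- Mould: blue jar (401,104), blue lid (384,65), blue cup (215,137).
- Stand: tape (350,109).

By the description I choose (444,186), (358,185) and (261,215).

```bash
python3 - <<'E'
from h import *
i=robot.camera_info("top");z=np.load("top.npz");p,d=z["p"],z["d"]
hsv=cv2.cvtColor(p,cv2.COLOR_RGB2HSV)
def blob(m,c,r,h,name):
    w=np.zeros_like(m);w[c[1]-r:c[1]+r,c[0]-r:c[0]+r]=m[c[1]-r:c[1]+r,c[0]-r:c[0]+r]
    cs=cv2.findContours(w,cv2.RETR_EXTERNAL,cv2.CHAIN_APPROX_NONE)[0];q=max(cs,key=cv2.contourArea)
    W=onz(i,q.reshape(-1,2),h)
    rc=cv2.minAreaRect((W[:,:2]*1000).astype(np.float32));print(name,"ctr",rc[0],"size",rc[1],"ang",rc[2],"depthz",bydepth(i,[np.mean(q.reshape(-1,2),0)],d)[0])
H,S,V=cv2.split(hsv)
bl=((H>95)&(H<135)&(S>100)).astype(np.uint8)*255
orr=((H<20)&(S>120)&(V>80)).astype(np.uint8)*255
wh=((S<40)&(V>150)).astype(np.uint8)*255
dk=(V<85).astype(np.uint8)*255
print(hsv[215,261],hsv[235,300],hsv[180,348],hsv[186,437])
blob(bl|orr,(444,186),20,.036,"mould")
blob(orr,(444,186),20,.032,"tablet")
blob(orr,(358,185),8,.053,"rod tip")
blob(wh,(261,215),35,.008,"tile")
blob(dk,(358,185),25,.02,"stand")
c=np.hstack([cv2.resize(p[160:215,b:b+60],None,fx=6,fy=6,interpolation=cv2.INTER_CUBIC) for b in(328,414)])
save("crop",c)
E
```

```text
[ 16  16 171] [  8   7 138] [120   7  76] [  7 105 131]
mould ctr (531.8104248046875, -283.1313781738281) size (33.19537353515625, 33.52567672729492) ang 59.776607513427734 depthz [ 0.53188962 -0.28384416  0.03439801]
tablet ctr (532.3113403320312, -284.1811218261719) size (33.291080474853516, 33.62234878540039) ang 59.77645492553711 depthz [ 0.53188962 -0.28384416  0.03439801]
rod tip ctr (528.531982421875, -25.149131774902344) size (18.8603515625, 14.132969856262207) ang 19.238174438476562 depthz [ 0.53325603 -0.0272643   0.01813531]
tile ctr (434.1640930175781, 270.1606750488281) size (117.97457885742188, 118.55610656738281) ang 66.5132827758789 depthz [0.43374657 0.27000938 0.00793811]
stand ctr (530.4235229492188, -23.948013305664062) size (94.9271011352539, 94.41694641113281) ang 1.2821073532104492 depthz [ 0.52905948 -0.02308835  0.02432773]
```

View pics/crop.png

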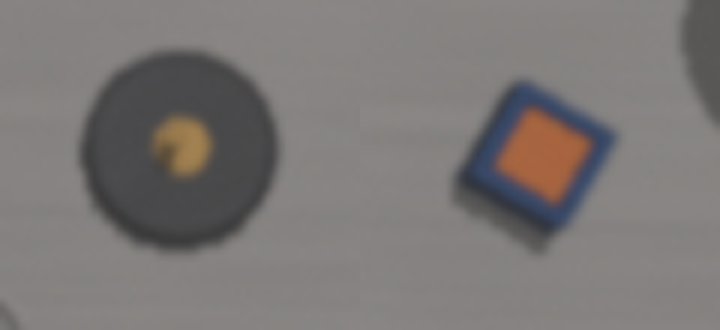

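The crops confirm both choices: a brass rod on the dark disc, off-centre, and a blue square holding an orange square. The measured sizes fit the text. Next I go over the stand for a close look at the rod.

```bash
python3 -m pendant '[{"translation":[-38,-31,0],"twist":[0,0,0],"grip":1},{"translation":[-38,-31,0],"twist":[0,0,0],"grip":1},{"translation":[-38,-31,0],"twist":[0,0,0],"grip":1},{"translation":[-38,-31,0],"twist":[0,0,0],"grip":1},{"translation":[-38,-31,0],"twist":[0,0,0],"grip":1},{"translation":[-38,-31,0],"twist":[0,0,0],"grip":1},{"translation":[-38,-31,0],"twist":[0,0,0],"grip":1},{"translation":[-38,-31,0],"twist":[0,0,0],"grip":1},{"translation":[-38,-31,0],"twist":[0,0,0],"grip":1},{"translation":[-38,-31,0],"twist":[0,0,0],"grip":1}]'
cat >> h.py <<'E'
from scipy.spatial.transform import Rotation as Ro
def to(target,yaw=None):
    """tool shift (mm) to world target, and turn about tool z (rad) so that tool y points at yaw deg"""
    s=robot.read_state();R=Ro.from_rotvec(s["orientation"]).as_matrix()
    print("t",round(s["t"],2),"tcp",s["tool_pos"].round(4),"F",s["force"].round(1),"open",round(s["opening"],4),"jaw yaw",np.degrees(np.arctan2(R[1,1],R[0,1])).round(2),"tilt",R[:,2].round(3))
    v=(R.T@(np.array(target)-s["tool_pos"])*1000).round(1)
    tw=None if yaw is None else np.round(-((np.arctan2(R[1,1],R[0,1])-np.radians(yaw)+np.pi/2)%np.pi-np.pi/2)*-1,4)
    print("shift",v,"turn z",tw)
E
python3 -c "
from h import *
to([.53,-.024,.2],60)"
```

```text
t: 1.15
tool_pos: [0.4656, 0.1042, 0.2141]
orientation: [-0.632, -3.074, 0.007]
force: [1.5, 0.9, 0.0]
opening: 0.0928
t 1.15 tcp [0.4656 0.1042 0.2141] F [1.5 0.9 0. ] open 0.0928 jaw yaw 66.76 tilt [-0.004 -0.004 -1.   ]
shift [-109.8  -92.3   14.4] turn z 0.1181
```

```bash
python3 -m pendant '[{"translation":[-37,-31,4],"twist":[0,0,0],"grip":1},{"translation":[-37,-31,4],"twist":[0,0,0],"grip":1},{"translation":[-37,-31,4],"twist":[0,0,0],"grip":1},{"translation":[0,0,0],"twist":[0,0,0.06],"grip":1},{"translation":[0,0,0],"twist":[0,0,0.06],"grip":1},{"translation":[0,0,0],"twist":[0,0,0],"grip":1},{"translation":[0,0,0],"twist":[0,0,0],"grip":1},{"translation":[0,0,0],"twist":[0,0,0],"grip":1},{"translation":[0,0,0],"twist":[0,0,0],"grip":1},{"translation":[0,0,0],"twist":[0,0,0],"grip":1}]'
cat > rod.py <<'E'
from h import *
import sys
n=sys.argv[1]
i=robot.camera_info("wrist");p,d=robot.read_camera("wrist");np.savez(n,p=p,d=d);save(n,p)
H,S,V=cv2.split(cv2.cvtColor(p,cv2.COLOR_RGB2HSV))
uv=proj(i,[[.53,-.024,.053],[.53,-.024,.02],[.53,-.024,0]]);print("expected px",uv.round())
print(H[200,320],S[200,320],V[200,320])
m=((H>10)&(H<32)&(S>110)&(V>70)).astype(np.uint8)*255
for c in cv2.findContours(m,cv2.RETR_EXTERNAL,cv2.CHAIN_APPROX_NONE)[0]:
    if cv2.contourArea(c)>30: print("brass",cv2.contourArea(c),cv2.boundingRect(c),onz(i,[np.mean(c.reshape(-1,2),0)],.053))
# points from depth: tip plane
v,u=np.mgrid[0:400,0:640]; P=bydepth(i,np.c_[u.ravel(),v.ravel()],d);dd=d.ravel()
near=(np.hypot(P[:,0]-.53,P[:,1]+.024)<.03)&(dd>0)
t=P[near&(P[:,2]>.046)&(P[:,2]<.062)];print("tip depth pts",len(t),t.mean(0) if len(t) else "",np.median(t[:,2]) if len(t) else "", (t.min(0)+t.max(0))/2 if len(t) else "")
n2=(np.hypot(P[:,0]-.53,P[:,1]+.024)<.055)&(dd>0);s=P[n2&(P[:,2]>.014)&(P[:,2]<.026)]
if len(s):print("stand z",np.median(s[:,2]),"circle",cv2.minEnclosingCircle((s[:,:2]*1000).astype(np.float32)))
E
python3 rod.py w1; python3 -c "
from h import *
to([.5318,-.2835,.1],60)"
```

```text
t: 2.15
tool_pos: [0.5321, -0.0363, 0.1999]
orientation: [-0.825, -3.026, 0.009]
force: [0.7, -0.1, 0.7]
opening: 0.0933
expected px [[324. 177.]
 [323. 172.]
 [322. 168.]]
60 3 93
brass 7389.5 (285, 341, 355, 36) [[0.80841314 0.0066485  0.053     ]]
brass 42.5 (139, 274, 6, 11) [[ 0.52630462 -0.2540061   0.053     ]]
brass 1013.0 (98, 271, 38, 62) [[ 0.5322587  -0.30054266  0.053     ]]
brass 1027.5 (492, 270, 38, 63) [[0.76107644 0.09015454 0.053     ]]
brass 452.0 (309, 163, 25, 25) [[ 0.52657315 -0.0249596   0.053     ]]
tip depth pts 84 [ 0.5316332  -0.02139005  0.05204373] 0.05232930905122632 [ 0.53203055 -0.02145386  0.05057421]
stand z 0.01963087873608113 circle ((532.0418090820312, -27.62352180480957), 49.846927642822266)
t 2.2 tcp [ 0.5322 -0.0363  0.1999] F [0.4 0.2 0.2] open 0.0932 jaw yaw 59.49 tilt [-0.006 -0.004 -1.   ]
shift [-125.5 -212.5  100.9] turn z -0.009
```

View pics/w1.png

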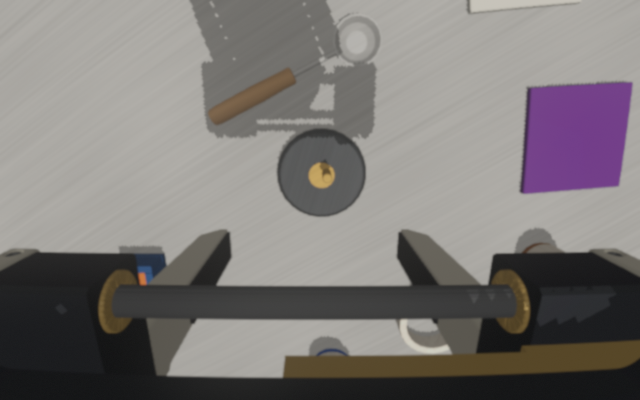

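The disc is centred near (321,172) with a brass area at (321,175) and a darker rod shadow at its upper right. I'll compute the tip more precisely from the depth mask and view a zoomed crop.

```bash
cat > tip.py <<'E'
from h import *
import sys
n=sys.argv[1]
z=np.load(n+".npz");p,d=z["p"],z["d"]
i=robot.camera_info("wrist")
v,u=np.mgrid[0:400,0:640]; P=bydepth(i,np.c_[u.ravel(),v.ravel()],d).reshape(400,640,3)
near=(np.hypot(P[...,0]-.53,P[...,1]+.024)<.06)&(d>0)
tip=near&(P[...,2]>.049)&(P[...,2]<.058)
uv=np.c_[u[tip],v[tip]];c,r=cv2.minEnclosingCircle(uv.astype(np.float32));print("tip px",uv.mean(0),"circle",c,r,"world",onz(i,[uv.mean(0),c],.0525))
top=(near&(abs(P[...,2]-.02)<.0025)).astype(np.uint8)
q=max(cv2.findContours(top,cv2.RETR_EXTERNAL,cv2.CHAIN_APPROX_NONE)[0],key=cv2.contourArea).reshape(-1,2)
hull=cv2.convexHull(q).reshape(-1,2)
W=onz(i,q,.02);A=np.c_[2*W[:,:2],np.ones(len(W))];s=np.linalg.lstsq(A,(W[:,:2]**2).sum(1),rcond=None)[0];print("stand top fit",s[:2],"r",np.sqrt(s[2]+s[0]**2+s[1]**2))
u0,v0=map(int,c)
cr=cv2.resize(p[v0-30:v0+30,u0-40:u0+40],None,fx=8,fy=8,interpolation=cv2.INTER_CUBIC)
cv2.circle(cr,(int((c[0]-u0+40.5)*8),int((c[1]-v0+30.5)*8)),int(r*8),(0,255,0),1)
save(n+"c",cr)
E
python3 tip.py w1
```

```text
tip px [326.73417722 177.56962025] circle (326.6612854003906, 177.64515686035156) 4.943200588226318 world [[ 0.53186155 -0.02143353  0.0525    ]
 [ 0.53189098 -0.02153406  0.0525    ]]
stand top fit [ 0.53183272 -0.02727573] r 0.045871249541089336
```

View pics/w1c.png

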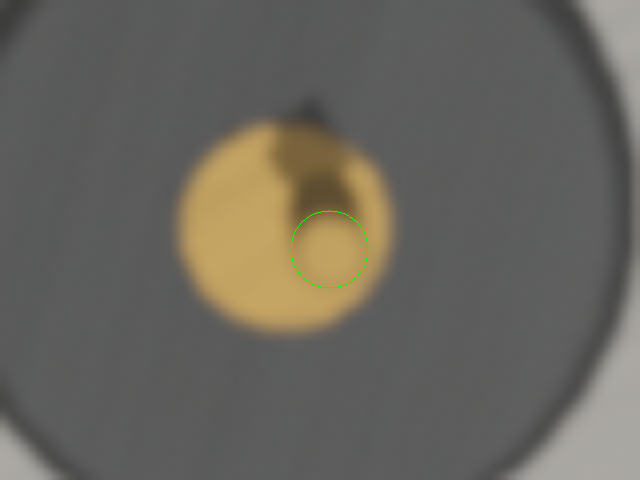

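The circle sits exactly on the rod tip. Tip is at (.5319,-.0215) and the stand centre at (.5318,-.0273), an offset of 5.8 mm against the 6 mm stated. Next the mould, from the same relative viewpoint so that calibration bias cancels.

```bash
python3 -m pendant '[{"translation":[-22,-38,0],"twist":[0,0,0],"grip":1},{"translation":[-22,-38,0],"twist":[0,0,0],"grip":1},{"translation":[-22,-38,0],"twist":[0,0,0],"grip":1},{"translation":[-22,-38,0],"twist":[0,0,0],"grip":1},{"translation":[-22,-38,0],"twist":[0,0,0],"grip":1},{"translation":[-22,-36,0],"twist":[0,0,0],"grip":1},{"translation":[0,0,0],"twist":[0,0,0],"grip":1},{"translation":[0,0,0],"twist":[0,0,0],"grip":1},{"translation":[0,0,0],"twist":[0,0,0],"grip":1},{"translation":[0,0,0],"twist":[0,0,0],"grip":1}]'
cat > mould.py <<'E'
from h import *
import sys
n=sys.argv[1];zt=float(sys.argv[2]);near=np.array(eval(sys.argv[3]))
i=robot.camera_info("wrist");p,d=robot.read_camera("wrist");np.savez(n,p=p,d=d);save(n,p)
H,S,V=cv2.split(cv2.cvtColor(p,cv2.COLOR_RGB2HSV))
v,u=np.mgrid[0:400,0:640]; P=bydepth(i,np.c_[u.ravel(),v.ravel()],d).reshape(400,640,3)
g=(np.hypot(*np.moveaxis(P[...,:2]-near,-1,0))<.06)&(d>0)&(abs(P[...,2]-(zt-.002))<.005)
m=g.astype(np.uint8)
q=max(cv2.findContours(m,cv2.RETR_EXTERNAL,cv2.CHAIN_APPROX_NONE)[0],key=cv2.contourArea).reshape(-1,2)
W=onz(i,q,zt);r=cv2.minAreaRect((W[:,:2]*1000).astype(np.float32));print("top face",r)
o=(((H<18)|(H>175))&(S>120)&(V>60)&(np.hypot(*np.moveaxis(P[...,:2]-near,-1,0))<.05)).astype(np.uint8)
q=max(cv2.findContours(o,cv2.RETR_EXTERNAL,cv2.CHAIN_APPROX_NONE)[0],key=cv2.contourArea).reshape(-1,2)
W=onz(i,q,zt-.004);r=cv2.minAreaRect((W[:,:2]*1000).astype(np.float32));print("orange",r,"z",np.median(P[...,2][o>0]))
E
python3 mould.py w2 .036 "[.5318,-.2835]"; python3 -c "
from h import *
to([.5318,-.2835,.1],60)"
```

```text
t: 3.2
tool_pos: [0.5333, -0.303, 0.2017]
orientation: [-0.809, -3.034, 0.007]
force: [-0.7, 0.1, 1.1]
opening: 0.093
top face ((531.6447143554688, -286.5097961425781), (56.01721954345703, 56.26177978515625), 60.1700439453125)
orange ((532.1019897460938, -286.47381591796875), (35.69551467895508, 35.43415451049805), 60.15646743774414) z 0.031714073565669326
t 3.25 tcp [ 0.5333 -0.3029  0.2018] F [-0.  -0.3 -0.3] open 0.093 jaw yaw 60.17 tilt [-0.003 -0.004 -1.   ]
shift [ 10.9  16.5 101.7] turn z 0.0029
```

View pics/w2.png

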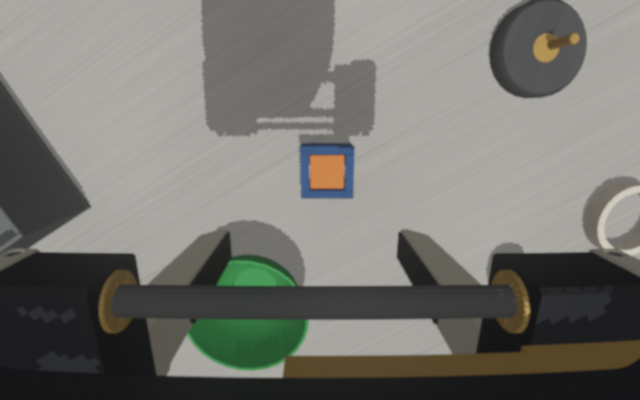

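The mould is centred near px (327,171), its sides parallel to the jaws; top face measures 56.0×56.3 mm, yaw 60.2°. The bowl is well clear. I'll descend.

```bash
python3 -m pendant '[{"translation":[2,3,34],"twist":[0,0,0],"grip":1},{"translation":[2,3,34],"twist":[0,0,0],"grip":1},{"translation":[2,3,34],"twist":[0,0,0],"grip":1},{"translation":[2,3,34],"twist":[0,0,0],"grip":1},{"translation":[1,1,25],"twist":[0,0,0],"grip":1},{"translation":[0,0,0],"twist":[0,0,0],"grip":1},{"translation":[0,0,0],"twist":[0,0,0],"grip":1},{"translation":[0,0,0],"twist":[0,0,0],"grip":1},{"translation":[0,0,0],"twist":[0,0,0],"grip":1},{"translation":[0,0,0],"twist":[0,0,0],"grip":1}]'
python3 -c "
from h import *
to([.5318,-.2865,.009],60.2)"
```

```text
t: 4.25
tool_pos: [0.5389, -0.2819, 0.0454]
orientation: [0.788, 3.029, -0.013]
force: [0.5, -0.1, 0.3]
opening: 0.093
t 4.25 tcp [ 0.5389 -0.2819  0.0454] F [ 0.5 -0.1  0.3] open 0.093 jaw yaw 60.85 tilt [ 0.009 -0.011 -1.   ]
shift [ 4.4 -7.3 36.4] turn z 0.0113
```

```bash
cat >> h.py <<'E'
def to(target,yaw=60.2):
    s=robot.read_state();R=Ro.from_rotvec(s["orientation"]).as_matrix();a=np.radians(yaw)
    y=np.array([np.cos(a),np.sin(a),0]);zz=np.array([0,0,-1.]);G=np.c_[np.cross(y,zz),y,zz]
    print("t",round(s["t"],2),"tcp",s["tool_pos"].round(4),"F",s["force"].round(1),"open",round(s["opening"],4),"M",s["wrist_torque"].round(2))
    print("shift",(R.T@(np.array(target)-s["tool_pos"])*1000).round(1),"twist",Ro.from_matrix(R.T@G).as_rotvec().round(4))
E
python3 -c "
from h import *
to([.5318,-.2865,.009])"
```

```text
t 4.25 tcp [ 0.5389 -0.2819  0.0454] F [ 0.5 -0.1  0.3] open 0.093 M [ 0.01 -0.02 -0.05]
shift [ 4.4 -7.3 36.4] twist [-0.0048  0.0136  0.0113]
```

```bash
python3 -m pendant '[{"translation":[4.4,-7.3,0],"twist":[-0.005,0.0136,0.0113],"grip":1},{"translation":[0,0,12],"twist":[0,0,0],"grip":1},{"translation":[0,0,12],"twist":[0,0,0],"grip":1},{"translation":[0,0,10],"twist":[0,0,0],"grip":1},{"translation":[0,0,0],"twist":[0,0,0],"grip":1},{"translation":[0,0,0],"twist":[0,0,0],"grip":1},{"translation":[0,0,0],"twist":[0,0,0],"grip":1},{"translation":[0,0,0],"twist":[0,0,0],"grip":1},{"translation":[0,0,0],"twist":[0,0,0],"grip":1},{"translation":[0,0,0],"twist":[0,0,0],"grip":1}]'
python3 -c "
from h import *
to([.5318,-.2865,.009])"
```

```text
t: 5.25
tool_pos: [0.5317, -0.2876, 0.0101]
orientation: [0.81, 3.034, 0.0]
force: [-0.0, 0.2, -0.6]
opening: 0.0932
t 5.25 tcp [ 0.5317 -0.2876  0.0101] F [-0.   0.2 -0.6] open 0.0932 M [ 0.04 -0.03 -0.03]
shift [0.5 1.1 1.1] twist [ 0.0004  0.0013 -0.0018]
```

```bash
python3 -m pendant '[{"translation":[0.5,1.1,1],"twist":[0,0,0],"grip":1},{"translation":[0,0,0],"twist":[0,0,0],"grip":-1},{"translation":[0,0,0],"twist":[0,0,0],"grip":-1},{"translation":[0,0,0],"twist":[0,0,0],"grip":-1},{"translation":[0,0,0],"twist":[0,0,0],"grip":-1},{"translation":[0,0,0],"twist":[0,0,0],"grip":-1},{"translation":[0,0,0],"twist":[0,0,0],"grip":-1},{"translation":[0,0,0],"twist":[0,0,0],"grip":-1},{"translation":[0,0,0],"twist":[0,0,0],"grip":-1},{"translation":[0,0,0],"twist":[0,0,0],"grip":-1}]' 45
python3 -c "
from h import *
to([.5318,-.2865,.2])"
```

```text
t: 6.25
tool_pos: [0.5323, -0.2866, 0.0098]
orientation: [0.81, 3.033, -0.001]
force: [0.5, 0.3, -0.4]
opening: 0.0557
t 6.25 tcp [ 0.5323 -0.2866  0.0098] F [ 0.5  0.3 -0.4] open 0.0557 M [-0.07  0.1  -0.04]
shift [-0.000e+00 -1.000e-01 -1.902e+02] twist [ 0.0003  0.0027 -0.0017]
```

```bash
python3 -m pendant '[{"translation":[0,0,-15],"twist":[0,0,0],"grip":-1},{"translation":[0,0,-35],"twist":[0,0,0],"grip":-1},{"translation":[0,0,-35],"twist":[0,0,0],"grip":-1},{"translation":[10,18,-15],"twist":[0,0,0],"grip":-1},{"translation":[22,38,0],"twist":[0,0,0],"grip":-1},{"translation":[22,38,0],"twist":[0,0,0],"grip":-1},{"translation":[22,38,0],"twist":[0,0,0],"grip":-1},{"translation":[22,38,0],"twist":[0,0,0],"grip":-1},{"translation":[22,38,0],"twist":[0,0,0],"grip":-1},{"translation":[10,18,0],"twist":[0,0,0],"grip":-1}]'
cat > hand.py <<'E'
from h import *
import sys
n=sys.argv[1]
s=robot.read_state();t=s["tool_pos"]
i=robot.camera_info("wrist");p,d=robot.read_camera("wrist");np.savez(n,p=p,d=d);save(n,p)
zt=t[2]+.0262
v,u=np.mgrid[0:400,0:640]; P=bydepth(i,np.c_[u.ravel(),v.ravel()],d).reshape(400,640,3)
g=(np.hypot(P[...,0]-t[0],P[...,1]-t[1])<.045)&(d>0)
H,S,V=cv2.split(cv2.cvtColor(p,cv2.COLOR_RGB2HSV))
o=(((H<18)|(H>175))&(S>120)&(V>60)&g&(abs(P[...,2]-zt)<.02)).astype(np.uint8)
q=max(cv2.findContours(o,cv2.RETR_EXTERNAL,cv2.CHAIN_APPROX_NONE)[0],key=cv2.contourArea).reshape(-1,2)
zz=np.median(P[...,2][o>0]);W=onz(i,q,zz);r=cv2.minAreaRect((W[:,:2]*1000).astype(np.float32))
print("tablet z rel tcp",zz-t[2],"off mm",np.array(r[0])-t[:2]*1000,r[1:],cv2.boundingRect(q))
b=((H>95)&(H<130)&(S>90)&g&(abs(P[...,2]-zt)<.006)).astype(np.uint8)|o
q=max(cv2.findContours(b,cv2.RETR_EXTERNAL,cv2.CHAIN_APPROX_NONE)[0],key=cv2.contourArea).reshape(-1,2)
W=onz(i,q,zt);r=cv2.minAreaRect((W[:,:2]*1000).astype(np.float32))
print("mould off mm",np.array(r[0])-t[:2]*1000,r[1:],cv2.boundingRect(q))
E
python3 hand.py w3;python3 -c "
from h import *
to([.5324,-.0216,.12])"
```

```text
t: 7.25
tool_pos: [0.5298, -0.0192, 0.1197]
orientation: [0.821, 3.031, 0.002]
force: [0.7, -0.0, -3.3]
opening: 0.0554
tablet z rel tcp 0.021990795079593173 off mm [-1.81809916  1.64397422] ((36.08622741699219, 31.497480392456055), 59.52205276489258) (277, 226, 75, 60)
mould off mm [-8.25175394  5.04618255] ((56.0720329284668, 41.184608459472656), 59.51659393310547) (255, 204, 118, 82)
t 7.3 tcp [ 0.53   -0.0173  0.1199] F [ 1.3  4.3 -4.3] open 0.0553 M [ 0.2   0.03 -0.01]
shift [-4.3 -2.5 -0.1] twist [ 0.003   0.0008 -0.0082]
```

View pics/w3.png

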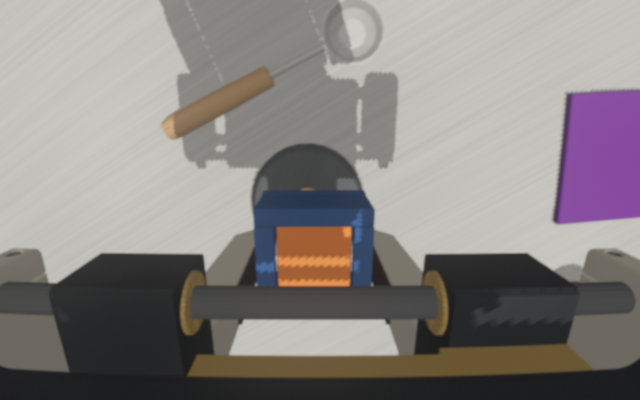

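The gripper's cross-bar hides the mould's near part, at px rows above 285. The tablet's visible edge still puts the mould within 0.5 mm of the tool centre. I'll align over the rod and come down to just above its tip.

```bash
python3 -m pendant '[{"translation":[0,0,0],"twist":[0,0,0],"grip":-1},{"translation":[-4,-2.5,0],"twist":[0.003,0,-0.008],"grip":-1},{"translation":[0,0,12],"twist":[0,0,0],"grip":-1},{"translation":[0,0,12],"twist":[0,0,0],"grip":-1},{"translation":[0,0,12],"twist":[0,0,0],"grip":-1},{"translation":[0,0,6],"twist":[0,0,0],"grip":-1},{"translation":[0,0,0],"twist":[0,0,0],"grip":-1},{"translation":[0,0,0],"twist":[0,0,0],"grip":-1},{"translation":[0,0,0],"twist":[0,0,0],"grip":-1},{"translation":[0,0,0],"twist":[0,0,0],"grip":-1}]'
python3 -c "
from h import *
to([.5322,-.0218,.07])"
```

```text
t: 8.3
tool_pos: [0.5308, -0.0244, 0.0737]
orientation: [-0.81, -3.033, 0.003]
force: [0.7, 0.4, -4.1]
opening: 0.0556
t 8.3 tcp [ 0.5308 -0.0244  0.0737] F [ 0.7  0.4 -4.1] open 0.0556 M [ 0.02  0.01 -0.06]
shift [0.1 3.  3.7] twist [-0.0023 -0.0017 -0.0018]
```

```bash
python3 -m pendant '[{"translation":[0,3,0],"twist":[-0.002,-0.002,-0.002],"grip":-1},{"translation":[0,0,2],"twist":[0,0,0],"grip":-1},{"translation":[0,0,0],"twist":[0,0,0],"grip":-1},{"translation":[0,0,0],"twist":[0,0,0],"grip":-1},{"translation":[0,0,0],"twist":[0,0,0],"grip":-1},{"translation":[0,0,0],"twist":[0,0,0],"grip":-1},{"translation":[0,0,0],"twist":[0,0,0],"grip":-1},{"translation":[0,0,0],"twist":[0,0,0],"grip":-1},{"translation":[0,0,0],"twist":[0,0,0],"grip":-1},{"translation":[0,0,0],"twist":[0,0,0],"grip":-1}]'
python3 -c "
from h import *
to([.5322,-.0218,.06])"
```

```text
t: 9.3
tool_pos: [0.5336, -0.0215, 0.0731]
orientation: [0.806, 3.033, 0.0]
force: [0.9, 0.8, -3.8]
opening: 0.0557
t 9.3 tcp [ 0.5336 -0.0215  0.0731] F [ 0.9  0.8 -3.8] open 0.0557 M [-0.04  0.05 -0.05]
shift [ 1.1 -1.  13.1] twist [0.001  0.0031 0.0009]
```

```bash
python3 -m pendant '[{"translation":[1.1,-1,0],"twist":[0.001,0.003,0.001],"grip":-1},{"translation":[0,0,3],"twist":[0,0,0],"grip":-1},{"translation":[0,0,3],"twist":[0,0,0],"grip":-1},{"translation":[0,0,2],"twist":[0,0,0],"grip":-1},{"translation":[0,0,1],"twist":[0,0,0],"grip":-1},{"translation":[0,0,1],"twist":[0,0,0],"grip":-1},{"translation":[0,0,1],"twist":[0,0,0],"grip":-1},{"translation":[0,0,1],"twist":[0,0,0],"grip":-1},{"translation":[0,0,1],"twist":[0,0,0],"grip":-1},{"translation":[0,0,0],"twist":[0,0,0],"grip":-1}]'
python3 -c "
from h import *
to([.5322,-.0218,.058])"
```

```text
t: 10.3
tool_pos: [0.5317, -0.0218, 0.0586]
orientation: [-0.808, -3.035, 0.0]
force: [-0.7, -0.8, -4.0]
opening: 0.0556
t 10.3 tcp [ 0.5317 -0.0218  0.0586] F [-0.7 -0.8 -4. ] open 0.0556 M [ 0.02  0.01 -0.02]
shift [-0.4  0.2  0.6] twist [-0.0003 -0.0008 -0.0002]
```

Fz has not changed with the underside about 4 mm below the tip height, so the rod is in the hole. I'll keep going gently.

```bash
python3 -m pendant '[{"translation":[0,0,1],"twist":[0,0,0],"grip":-1},{"translation":[0,0,1],"twist":[0,0,0],"grip":-1},{"translation":[0,0,1],"twist":[0,0,0],"grip":-1},{"translation":[0,0,1],"twist":[0,0,0],"grip":-1},{"translation":[0,0,1],"twist":[0,0,0],"grip":-1},{"translation":[0,0,1],"twist":[0,0,0],"grip":-1},{"translation":[0,0,1],"twist":[0,0,0],"grip":-1},{"translation":[0,0,1],"twist":[0,0,0],"grip":-1},{"translation":[0,0,1],"twist":[0,0,0],"grip":-1},{"translation":[0,0,0],"twist":[0,0,0],"grip":-1}]'
python3 -c "
from h import *
to([.5322,-.0218,.0298])"
```

```text
t: 11.3
tool_pos: [0.5334, -0.0218, 0.0524]
orientation: [0.807, 3.034, 0.001]
force: [-3.0, 0.1, 0.9]
opening: 0.0555
t 11.3 tcp [ 0.5334 -0.0218  0.0524] F [-3.   0.1  0.9] open 0.0555 M [0.09 0.41 0.03]
shift [ 1.1 -0.6 22.6] twist [0.001  0.0021 0.    ]
```

```bash
python3 -m pendant '[{"translation":[1,-0.5,1],"twist":[0.001,0.002,0],"grip":-1},{"translation":[0,0,1],"twist":[0,0,0],"grip":-1},{"translation":[0,0,1],"twist":[0,0,0],"grip":-1},{"translation":[0,0,1],"twist":[0,0,0],"grip":-1},{"translation":[0,0,1],"twist":[0,0,0],"grip":-1},{"translation":[0,0,1],"twist":[0,0,0],"grip":-1},{"translation":[0,0,1],"twist":[0,0,0],"grip":-1},{"translation":[0,0,1],"twist":[0,0,0],"grip":-1},{"translation":[0,0,1],"twist":[0,0,0],"grip":-1},{"translation":[0,0,1],"twist":[0,0,0],"grip":-1}]'
python3 -c "
from h import *
to([.5322,-.0218,.0298])"
```

```text
t: 12.3
tool_pos: [0.5334, -0.0218, 0.0449]
orientation: [0.807, 3.034, 0.001]
force: [-3.4, -0.0, 6.8]
opening: 0.0554
t 12.3 tcp [ 0.5334 -0.0218  0.0449] F [-3.4 -0.   6.8] open 0.0554 M [0.01 0.68 0.02]
shift [ 1.  -0.6 15.1] twist [0.0009 0.0018 0.    ]
```

```bash
python3 -m pendant '[{"translation":[0.5,-0.3,1.3],"twist":[0.001,0.002,0],"grip":-1},{"translation":[0.5,-0.3,1.3],"twist":[0,0,0],"grip":-1},{"translation":[0.3,-0.2,1.3],"twist":[0,0,0],"grip":-1},{"translation":[0.3,-0.2,1.3],"twist":[0,0,0],"grip":-1},{"translation":[0.3,-0.2,1.3],"twist":[0,0,0],"grip":-1},{"translation":[0.3,-0.2,1.3],"twist":[0,0,0],"grip":-1},{"translation":[0.3,-0.2,1.3],"twist":[0,0,0],"grip":-1},{"translation":[0.3,-0.2,1.3],"twist":[0,0,0],"grip":-1},{"translation":[0.2,-0.1,1],"twist":[0,0,0],"grip":-1},{"translation":[0.2,-0.1,1],"twist":[0,0,0],"grip":-1}]'
python3 -c "
from h import *
to([.5322,-.0218,.0298])"
```

```text
t: 13.3
tool_pos: [0.5333, -0.0221, 0.0358]
orientation: [0.806, 3.029, 0.003]
force: [-2.9, 0.1, 6.3]
opening: 0.056
t 13.3 tcp [ 0.5333 -0.0221  0.0358] F [-2.9  0.1  6.3] open 0.056 M [ 0.09  0.44 -0.  ]
shift [ 1.1 -0.3  6. ] twist [ 0.0034  0.0063 -0.0001]
```

```bash
python3 -m pendant '[{"translation":[0.4,-0.2,1],"twist":[0.003,0.006,0],"grip":-1},{"translation":[0.4,-0.2,1],"twist":[0,0,0],"grip":-1},{"translation":[0.3,0,1],"twist":[0,0,0],"grip":-1},{"translation":[0.3,0,1],"twist":[0,0,0],"grip":-1},{"translation":[0.3,0,0.7],"twist":[0,0,0],"grip":-1},{"translation":[0.3,0,0.7],"twist":[0,0,0],"grip":-1},{"translation":[0,0,0.5],"twist":[0,0,0],"grip":-1},{"translation":[0,0,0],"twist":[0,0,0],"grip":-1},{"translation":[0,0,0],"twist":[0,0,0],"grip":-1},{"translation":[0,0,0],"twist":[0,0,0],"grip":-1}]'
python3 -c "
from h import *
to([.5322,-.0218,.0298])"
```

```text
t: 14.3
tool_pos: [0.5317, -0.0215, 0.0298]
orientation: [0.808, 3.035, 0.001]
force: [-1.8, -0.1, 1.1]
opening: 0.0561
t 14.3 tcp [ 0.5317 -0.0215  0.0298] F [-1.8 -0.1  1.1] open 0.0561 M [-0.02  0.17 -0.01]
shift [-0.6 -0.1 -0. ] twist [ 0.0006  0.0009 -0.0003]
```

It's at nominal home. A few 0.5 mm feeler steps should show the stand contact.

```bash
python3 -m pendant '[{"translation":[0,0,0.5],"twist":[0,0,0],"grip":-1},{"translation":[0,0,0.5],"twist":[0,0,0],"grip":-1},{"translation":[0,0,0.7],"twist":[0,0,0],"grip":-1},{"translation":[0,0,0.7],"twist":[0,0,0],"grip":-1},{"translation":[0,0,0.7],"twist":[0,0,0],"grip":-1},{"translation":[0,0,0.7],"twist":[0,0,0],"grip":-1},{"translation":[0,0,0.7],"twist":[0,0,0],"grip":-1},{"translation":[0,0,0.7],"twist":[0,0,0],"grip":-1},{"translation":[0,0,0.7],"twist":[0,0,0],"grip":-1},{"translation":[0,0,0.7],"twist":[0,0,0],"grip":-1}]'
python3 hand.py w4
python3 -c "
from h import *
to([.5322,-.0218,.0298])"
```

```text
t: 15.3
tool_pos: [0.5318, -0.0215, 0.0298]
orientation: [-0.808, -3.036, 0.0]
force: [-5.5, 0.4, 8.4]
opening: 0.0557
tablet z rel tcp 0.039135799212227276 off mm [-15.0681456    9.93183066] ((36.26198959350586, 10.015266418457031), 60.15841293334961) (273, 229, 86, 23)
mould off mm [-8.20883163  5.0397103 ] ((56.28237533569336, 41.147430419921875), 60.10704803466797) (253, 204, 122, 82)
t 15.35 tcp [ 0.5317 -0.0214  0.0297] F [-5.8  0.7  8.5] open 0.0557 M [0.06 0.88 0.01]
shift [-0.6 -0.1 -0.1] twist [-0.0002 -0.0003 -0.0001]
```

View pics/w4.png

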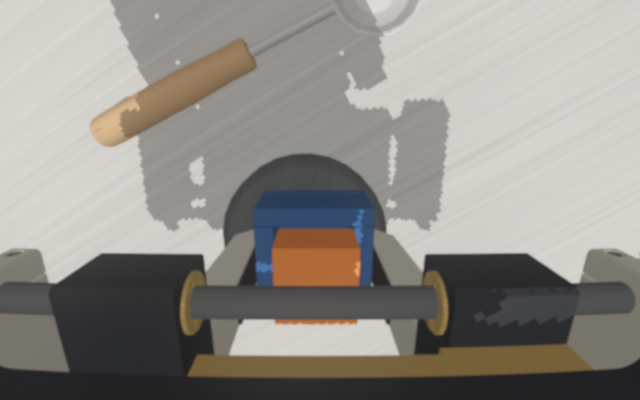

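Pressing now gives 8 N and no further motion at TCP .0298, so the underside is at the .020 stand face and the mould is home. The orange tablet stands proud of the rim (px 273–359, 229 down). I'll release and rise.

```bash
python3 -m pendant '[{"translation":[0,0,-0.3],"twist":[0,0,0],"grip":-1},{"translation":[0,0,0],"twist":[0,0,0],"grip":1},{"translation":[0,0,0],"twist":[0,0,0],"grip":1},{"translation":[0,0,0],"twist":[0,0,0],"grip":1},{"translation":[0,0,0],"twist":[0,0,0],"grip":1},{"translation":[0,0,0],"twist":[0,0,0],"grip":1},{"translation":[0,0,-10],"twist":[0,0,0],"grip":1},{"translation":[0,0,-10],"twist":[0,0,0],"grip":1},{"translation":[0,0,-10],"twist":[0,0,0],"grip":1},{"translation":[0,0,0],"twist":[0,0,0],"grip":1}]' 10
python3 -c "
from h import *
to([.5322,-.0218,.0298])"
```

```text
t: 16.35
tool_pos: [0.5326, -0.0216, 0.0631]
orientation: [0.808, 3.034, 0.0]
force: [0.7, -0.0, -0.2]
opening: 0.0929
t 16.35 tcp [ 0.5326 -0.0216  0.0631] F [ 0.7 -0.  -0.2] open 0.0929 M [ 0.06 -0.03  0.  ]
shift [ 0.3 -0.4 33.3] twist [ 0.0006  0.0014 -0.0002]
```

```bash
python3 -m pendant '[{"translation":[0,0,2.5],"twist":[0,0.001,0],"grip":1},{"translation":[0.3,-0.4,1.5],"twist":[0,0,0],"grip":1},{"translation":[0,0,0],"twist":[0,0,0],"grip":-1},{"translation":[0,0,0],"twist":[0,0,0],"grip":-1},{"translation":[0,0,0],"twist":[0,0,0],"grip":-1},{"translation":[0,0,0],"twist":[0,0,0],"grip":-1},{"translation":[0,0,0],"twist":[0,0,0],"grip":-1},{"translation":[0,0,0],"twist":[0,0,0],"grip":-1},{"translation":[0,0,0],"twist":[0,0,0],"grip":-1},{"translation":[0,0,0],"twist":[0,0,0],"grip":-1}]' 12
python3 -c "
from h import *
to([.5322,-.0218,.0298])"
```

```text
t: 17.35
tool_pos: [0.5315, -0.0217, 0.058]
orientation: [-0.808, -3.035, -0.001]
force: [-0.4, 0.0, 0.7]
opening: 0.0361
t 17.35 tcp [ 0.5315 -0.0217  0.058 ] F [-0.4  0.   0.7] open 0.0361 M [-0.05 -0.01 -0.01]
shift [-0.6  0.2 28.2] twist [ 0.0002 -0.0006 -0.0002]
```

```bash
python3 -m pendant '[{"translation":[0,0,-3],"twist":[0,0,0],"grip":-1},{"translation":[0,0,-6],"twist":[0,0,0],"grip":-1},{"translation":[0,0,-10],"twist":[0,0,0],"grip":-1},{"translation":[0,0,-20],"twist":[0,0,0],"grip":-1},{"translation":[0,0,-20],"twist":[0,0,0],"grip":-1},{"translation":[0,0,-20],"twist":[0,0,0],"grip":-1},{"translation":[0,0,-10],"twist":[0,0,0],"grip":-1},{"translation":[0,0,0],"twist":[0,0,0],"grip":-1},{"translation":[0,0,0],"twist":[0,0,0],"grip":-1},{"translation":[0,0,0],"twist":[0,0,0],"grip":-1}]'
python3 -c "
from h import *
to([.434,.270,.12])
p,d=robot.read_camera('wrist');save('w5',p)"
```

```text
t: 18.35
tool_pos: [0.5315, -0.0217, 0.1538]
orientation: [0.808, 3.035, 0.001]
force: [0.3, -0.3, -0.3]
opening: 0.036
t 18.35 tcp [ 0.5315 -0.0217  0.1538] F [ 0.3 -0.3 -0.3] open 0.036 M [-0.02  0.03  0.01]
shift [229.7 204.6  33.8] twist [ 0.0007  0.0006 -0.0002]
```

View pics/w5.png

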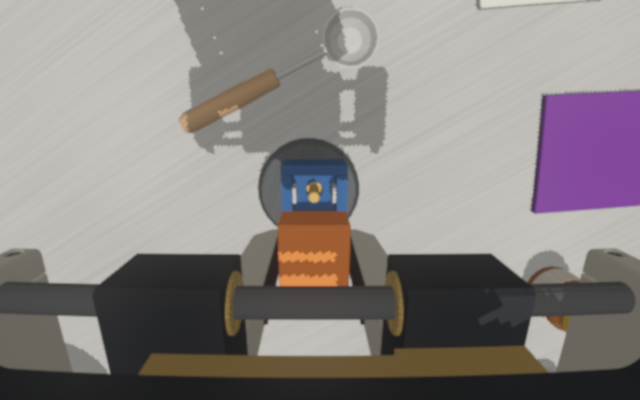

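The tablet is held (px 315,250) and the mould stays on the stand with the rod standing in its hole (px 314,190). On to the tile.

```bash
python3 -m pendant '[{"translation":[13,12,0],"twist":[0,0,0],"grip":-1},{"translation":[26,23,0],"twist":[0,0,0],"grip":-1},{"translation":[28,25,0],"twist":[0,0,0],"grip":-1},{"translation":[28,25,4],"twist":[0,0,0],"grip":-1},{"translation":[28,25,5],"twist":[0,0,0],"grip":-1},{"translation":[28,25,5],"twist":[0,0,0],"grip":-1},{"translation":[28,25,5],"twist":[0,0,0],"grip":-1},{"translation":[26,23,5],"twist":[0,0,0],"grip":-1},{"translation":[16,14,4],"twist":[0,0,0],"grip":-1},{"translation":[0,0,0],"twist":[0,0,0],"grip":-1}]'
python3 - <<'E'
from h import *
to([.434,.270,.03])
z=np.load("w1.npz") # refine tile from current view
i=robot.camera_info("wrist");p,d=robot.read_camera("wrist")
H,S,V=cv2.split(cv2.cvtColor(p,cv2.COLOR_RGB2HSV))
v,u=np.mgrid[0:400,0:640];P=bydepth(i,np.c_[u.ravel(),v.ravel()],d).reshape(400,640,3)
g=((abs(P[...,2]-.008)<.003)&(np.hypot(P[...,0]-.434,P[...,1]-.27)<.1)&(d>0)&(V>0))
W=P[g];print(len(W),W.min(0),W.max(0)); print(proj(i,[[.434,.27,.008]]))
save("w6",p)
E
```

```text
t: 19.4
tool_pos: [0.4277, 0.2667, 0.1139]
orientation: [-0.811, -3.021, 0.011]
force: [0.2, -0.5, -1.3]
opening: 0.0355
t 19.4 tcp [0.4277 0.2667 0.1139] F [ 0.2 -0.5 -1.3] open 0.0355 M [-0.01 -0.04 -0.  ]
shift [-4.8  6.8 83.8] twist [-0.0106 -0.0116 -0.0043]
12417 [0.35494634 0.20353369 0.0050031 ] [0.50901735 0.34551383 0.01099545]
[[321.04957553 200.77437062]]
```

View pics/w6.png

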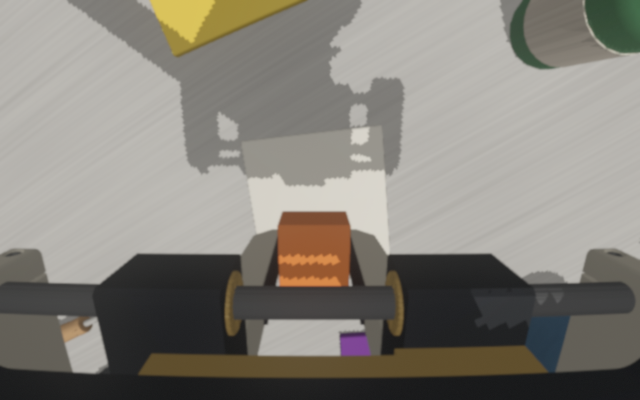

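The white tile (px 245–390, 130 to about 255) lies under the tablet. I'll level it and descend.

```bash
python3 -m pendant '[{"translation":[-4.8,6.8,0],"twist":[-0.0106,-0.0116,-0.0043],"grip":-1},{"translation":[0,0,15],"twist":[0,0,0],"grip":-1},{"translation":[0,0,20],"twist":[0,0,0],"grip":-1},{"translation":[0,0,20],"twist":[0,0,0],"grip":-1},{"translation":[0,0,15],"twist":[0,0,0],"grip":-1},{"translation":[0,0,8],"twist":[0,0,0],"grip":-1},{"translation":[0,0,4],"twist":[0,0,0],"grip":-1},{"translation":[0,0,0],"twist":[0,0,0],"grip":-1},{"translation":[0,0,0],"twist":[0,0,0],"grip":-1},{"translation":[0,0,0],"twist":[0,0,0],"grip":-1}]'
python3 -c "
from h import *
to([.434,.270,.014])"
```

```text
t: 20.45
tool_pos: [0.4401, 0.2621, 0.0254]
orientation: [0.82, 3.029, -0.002]
force: [0.1, -0.3, -1.5]
opening: 0.0361
t 20.45 tcp [0.4401 0.2621 0.0254] F [ 0.1 -0.3 -1.5] open 0.0361 M [ 0.05 -0.02 -0.01]
shift [ 9.3  3.8 11.3] twist [-0.0005  0.0034 -0.0089]
```

```bash
python3 -m pendant '[{"translation":[8,3,1],"twist":[0,0.003,-0.008],"grip":-1},{"translation":[0,0,3],"twist":[0,0,0],"grip":-1},{"translation":[0,0,3],"twist":[0,0,0],"grip":-1},{"translation":[0,0,1.5],"twist":[0,0,0],"grip":-1},{"translation":[0,0,1],"twist":[0,0,0],"grip":-1},{"translation":[0,0,0.7],"twist":[0,0,0],"grip":-1},{"translation":[0,0,0.7],"twist":[0,0,0],"grip":-1},{"translation":[0,0,0.7],"twist":[0,0,0],"grip":-1},{"translation":[0,0,0.7],"twist":[0,0,0],"grip":-1},{"translation":[0,0,0],"twist":[0,0,0],"grip":-1}]'
python3 -c "
from h import *
to([.434,.270,.013])"
```

```text
t: 21.45
tool_pos: [0.4356, 0.2703, 0.0139]
orientation: [0.806, 3.034, 0.003]
force: [0.3, -1.1, -0.5]
opening: 0.0359
t 21.45 tcp [0.4356 0.2703 0.0139] F [ 0.3 -1.1 -0.5] open 0.0359 M [0.   0.02 0.02]
shift [ 1.2 -1.1  0.9] twist [0.0026 0.0022 0.0006]
```

```bash
python3 -m pendant '[{"translation":[0,0,0.6],"twist":[0.002,0.002,0],"grip":-1},{"translation":[0,0,0.6],"twist":[0,0,0],"grip":-1},{"translation":[0,0,0.6],"twist":[0,0,0],"grip":-1},{"translation":[0,0,0.6],"twist":[0,0,0],"grip":-1},{"translation":[0,0,0.6],"twist":[0,0,0],"grip":-1},{"translation":[0,0,0.6],"twist":[0,0,0],"grip":-1},{"translation":[0,0,0],"twist":[0,0,0],"grip":-1},{"translation":[0,0,0],"twist":[0,0,0],"grip":-1},{"translation":[0,0,0],"twist":[0,0,0],"grip":-1},{"translation":[0,0,0],"twist":[0,0,0],"grip":-1}]'
python3 -c "
from h import *
to([.434,.270,.013])"
```

```text
t: 22.45
tool_pos: [0.4363, 0.2706, 0.0131]
orientation: [0.807, 3.036, 0.001]
force: [-0.6, -0.4, -0.4]
opening: 0.036
t 22.45 tcp [0.4363 0.2706 0.0131] F [-0.6 -0.4 -0.4] open 0.036 M [-0.03 -0.04  0.01]
shift [ 1.7 -1.6  0.1] twist [0.0004 0.0002 0.0007]
```

It stops at .0131 as predicted, having been commanded 3.6 mm and moved 0.8, so the tablet rests on the tile. Release and rise.

```bash
python3 -m pendant '[{"translation":[0,0,0],"twist":[0,0,0],"grip":1},{"translation":[0,0,0],"twist":[0,0,0],"grip":1},{"translation":[0,0,0],"twist":[0,0,0],"grip":1},{"translation":[0,0,0],"twist":[0,0,0],"grip":1},{"translation":[0,0,0],"twist":[0,0,0],"grip":1},{"translation":[0,0,-10],"twist":[0,0,0],"grip":1},{"translation":[0,0,-30],"twist":[0,0,0],"grip":1},{"translation":[0,0,-40],"twist":[0,0,0],"grip":1},{"translation":[0,0,-45],"twist":[0,0,0],"grip":1},{"translation":[0,0,-45],"twist":[0,0,0],"grip":1}]'
python3 -m pendant '[{"translation":[0,-40,-10],"twist":[0,0,0],"grip":1},{"translation":[40,0,0],"twist":[0,0,0],"grip":1},{"translation":[40,0,0],"twist":[0,0,0],"grip":1},{"translation":[40,0,0],"twist":[0,0,0],"grip":1},{"translation":[40,0,0],"twist":[0,0,0],"grip":1},{"translation":[0,0,0],"twist":[0,0,0],"grip":1},{"translation":[0,0,0],"twist":[0,0,0],"grip":1},{"translation":[0,0,0],"twist":[0,0,0],"grip":1},{"translation":[0,0,0],"twist":[0,0,0],"grip":1},{"translation":[0,0,0],"twist":[0,0,0],"grip":1}]'
python3 - <<'E'
from h import *
p,d=robot.read_camera("top");q,e=robot.read_camera("scene")
i=robot.camera_info("scene")
H,S,V=cv2.split(cv2.cvtColor(q,cv2.COLOR_RGB2HSV))
for nm,P in(("tablet",[.436,.271,.032]),("mould",[.532,-.0215,.056])):
    a=proj(i,[P])[0];print(nm,a.round(),bydepth(i,[a],e))
save("end",np.vstack([cv2.resize(p[120:270,210:410],None,fx=2.6,fy=2.6)[:,:520],cv2.resize(q[130:260,250:430],(520,200))]))
E
```

```text
t: 23.45
tool_pos: [0.4308, 0.2678, 0.1826]
orientation: [-0.804, -3.025, 0.016]
force: [0.6, -0.6, -0.1]
opening: 0.0928
t: 24.45
tool_pos: [0.2769, 0.3137, 0.2115]
orientation: [0.818, 3.025, 0.013]
force: [-0.0, -0.2, -0.2]
opening: 0.0931
tablet [326. 170.] [[0.43521762 0.27237893 0.0307223 ]]
mould [305. 223.] [[ 0.53227536 -0.02191713  0.0565231 ]]
```

View pics/end.png

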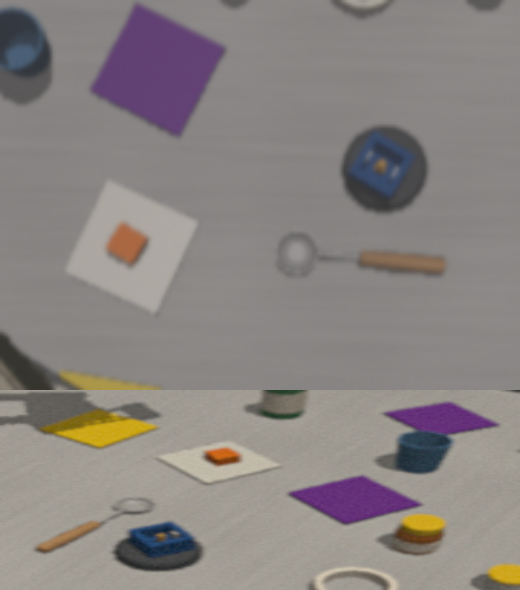

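The tablet lies flat on the white tile (top at z ≈ .031, .032 expected). The mould is level and home on the stand (depth reading ≈ .0565 at the rim/rod tip), and nothing else has moved.

```bash
python3 -c "
from plant import robot
print(robot.close_job())"
```

```text
the job is handed in; nothing more can be done
None
```

The tablet is out of the mould and lying flat near the middle of the white tile, and the mould is left fully home on the stand. I handed the job in at about 24.6 s, and it reported no verdict.

**Knockout:** I found the rod tip from the wrist camera, 5.8 mm off the stand's centre against the 6 mm stated. I then lowered the mould over it in steps of about 1 mm. The rod went in on the first try, and the push peaked at roughly 12 N in the readings between moves.

**Mould home:** The tool stopped at z = 29.8 mm, exactly where the stand face should be, and pressing on gave about 8 N with no further movement.

**Last checks:**
- **Tablet:** its top measured 31 mm above the bench against 32 mm expected.
- **Mould:** it is level on the stand with the rod showing through the hole. The camera read 56.5 mm there, against a 56 mm rim. That point is over the open cavity, so I don't count it as a clean rim measurement; the contact stop is the stronger evidence.
- **Bystanders:** the spoon, cup, purple tiles and other things in the final picture look unmoved. The bowl and the blue jar were outside that crop.

**What was less clean:**
- The top and wrist cameras differed by about 3 mm on the mould and stand positions, so I used the wrist camera for both.
- The rod rubbed the side of the hole with about 3 N sideways during the push. The sideways reading was 5.5 N while pressing at home.
- Contact with the tile showed only as the tool stopping, with no clear rise in force.

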